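# Unlid the last pan and lower the topping caddy's cover

### The arm

A 6-joint arm with a two-finger parallel gripper is mounted at the origin on a cart in front of the work surface, level with it; the furniture and walls round the work are solid. World frame = base frame: x ahead of the robot, y to its left, z up, the work surface at z = 0. Lengths are in m, angles in rad, forces in N, time in s.
With the tool pointing down it reaches from about 0.3 to 0.875 m from the base axis. Payload 6.4 kg.
Tool frame: the origin (TCP) lies on the centre line of the jaws, within the pads' length; the fingertips stand 25 mm ahead of it and the grasp point (between the pads) lies 6 mm ahead of it (ctrl.tip_reach is the distance from the TCP to the fingertips, in m); z points along the fingers, y is the line along which they close (so a half turn about z gives the same grasp; the last joint's range is limited). The gripper opens to 85 mm and grips with 20 to 120 N. Pads are 22 mm wide; open, the fingers measure 114 mm over their backs; the gripper's body (76 mm by 85 mm) begins 54 mm behind the grasp point. The pads swing forward as they close: fully open they stand 13 mm farther back than shut.
Start: joints at [0.96, 0.181, 1.607, -0, 1.354, -0.206], TCP at [0.226, 0.529, 0.256] pointing down, gripper open.
Joint ranges: [-2.99, 2.99], [-0.89, 2.07], [0.3, 2.58], [-1.14, 4.28], [0, 2.63], [-3.12, 3.12]. Speed limits (rad/s): [2.57, 2.57, 3.01, 3.14, 3.14, 3.14].

### API

Orientations are given as a unit quaternion [w, x, y, z].
In Python, from bench import ctrl gives the robot as it stands.
- The arm moves only by the tool servo_tool, never from a script. Its argument "motion" is a list that holds one entry, the list of rows, each a list of 5 numbers: the shift along the tool's x, y, z in cm, then the turn about the tool's z in degrees, then the closure, from -1 (fully open) to 1 (shut). In form: [[[dx, dy, dz, twist, claw], ...]]. A call has 1 to 5 rows; each row is the pose to reach, as a shift and turn from the pose commanded when the call began, along the tool's axes at that moment; what a row does not reach only later rows make up. A row lasts 1/10 s, in which the tool goes at most 50 mm and 8.59 degrees, less where a joint would pass 70% of its speed; a pose out of reach is approached as far as the arm can. A call with a gripper value outside its range is refused whole. The fingers move at their own pace and stop on an object; the grip force is fixed at half the most. Time passes only in rows, so rows that repeat a pose let the fingers close. It gives the time, the measured TCP pose, the force, the opening and the grip force at its end, in the units of the state.
- ctrl.get_obs(): the state, without advancing time (a new reading comes with each control period).
- ctrl.camera(name): name is "scene" or "top" or "wrist"; returns a dict with "pixels" (420x560x3 uint8, red, green, blue), "depth" (420x560 float32, m along the optical axis (not along the pixel's ray), 0 where there is no reading), "fx", "fy", "cx", "cy" (pixels), "k1" (the pictures are not rectified: a ray, as slopes to the right and down, at radius r is drawn at 1 + k1 r^2 times it, then the intrinsics apply), "R" (3x3) and "t" (3): a world point X has camera coordinates R X + t; the wrist camera has in their place "hand_eye" (4x4, takes a point from camera to tool coordinates, whose origin is the TCP and whose axes are the flange's). Camera axes: x right, y down, z forward; pixel columns grow to the right and rows downward; lengths in m; the calibration is good to about 2 mm. A picture is of the moment at which its call begins: read the wrist's pose just before it.
- ctrl.hand_in(): hands the job in; it is judged then, once.
The state is a dict: "time_s": time; "q": joint angles; "dq": joint speeds; "joint_efforts": joint torques, N m; "eef_pos": TCP position; "eef_rot": TCP orientation; "wrist_force": force on the tool from outside, world axes, zero at the start; "torque": the same for the moment, N m; "opening": opening from 0.0 (shut) to 1.0 (fully open); "grasp_force": force on a finger pad.
Only numpy, scipy, OpenCV 4.12 (cv2) and the standard library are available. Lean on these libraries where they do the work, as an engineer would, in place of code of your own. Each camera call takes 0.05 s, during which the arm holds its last target. There are 200 camera calls.

### The job

The topping caddy cannot be shut because one of its pans still wears its loose storage lid, whose knob stands in the way. Lift that lid off and set it flat, knob up, on the free counter without dropping it; then swing the caddy's hinged cover over and lower it gently until it is fully shut, never letting it fall. Do not shove the things standing around it.

Things in the scene. Friction and masses are not known exactly. Their poses are not given: they have to be found in the camera images.
- caddy: Topping caddy, fixed to the counter: brushed-metal trough 150 mm deep (its x, away from the robot), 330 mm wide (its y), 90 mm high, holding three drop-in pans side by side. Origin: centre of its underside, z up. The cover is hinged on its far long side. Tub and tin stand beside its ends; the counter left and right of its front edge (x = -0.10, y = +-0.25 in its frame) is free.
- cover (a joint): Angle of the hinged cover, rad: 0 = shut, level over the pans (stop); starts at 1.6 to 1.72, upright and leaning a little back; 1.85 = rear stop. Metal sheet 162 mm deep, 344 wide, 10 mm skirt, 0.35 kg. Hinge friction keeps it up above about 1.25; lower down it falls shut if not held, faster than 2.5 rad/s (a slam) unless let go within about 0.06 of shut.
- cover_handle (a point): Centre of the cover's handle: straight dark round bar, 12 mm thick, parallel to the caddy's y, 90 mm clear length, 31 mm open gap to the cover's free edge. At joint angle q it is at x = 0.081 - 0.200 cos q + 0.003 sin q, z = 0.098 + 0.200 sin q + 0.003 cos q in the caddy's frame: on top of the upright cover; in front of the caddy, 101 mm up, when shut. The bar can turn between gripper pads.
- cover_hinge (a point): Middle of the cover's hinge line, which runs along the caddy's y at x = +0.081, z = 0.098 in the caddy's frame. Opening turns the free edge up and away from the robot.
- pan_lid: Loose lid on one of the pans: bright metal plate 143 x 102 mm (its x, y), 3 mm thick, 6 mm lip below that fits loosely (4 mm a side) in the pan's mouth, black round knob in the middle; 0.11 to 0.22 kg. Origin: centre of the lip's lower edge (z = 0.089 on the pan, 0 when flat on the counter); z points up through the knob. Free of the pan once raised 6 mm.
- lid_knob (a point): Where to grip the loose lid's knob: 34 mm above the lid's origin and 25 mm above its plate. The knob is 31 mm across there and ends 12 mm higher.
- lidded_pan: White plastic drop-in pan, 146x104x85 mm over its rim, that the loose lid lies on; any one of the caddy's three places. Origin: centre of its underside, which stands 10 mm above the counter; the rim's top is at 95 mm. Fixed in the caddy.
- tomato_pan: The same kind of pan, open, with a tomato in it; fixed in the caddy.
- onion_pan: The same kind of pan, open, with an onion in it; fixed in the caddy.
- tub_1: Bystander: white yoghurt tub, 72 mm wide, 71 mm high, standing beside the caddy's left end. Origin: centre of its underside.
- tin_1: Bystander: food tin, 57 mm across, 72 mm high, standing beside the caddy's right end. Origin: centre of its underside.
- spice_jar_1: Bystander: spice jar, 45 mm across, 106 mm high, with a red cap, at the back left. Origin: centre of its underside.
- mill_2: Bystander: glass salt shaker, 44 mm across, 90 mm high, at the back behind the caddy. Origin: centre of its underside.
- mustard_bottle: Bystander: yellow squeeze bottle, 70x86x192 mm, at the back right. Origin: centre of its underside.
Mind the look-alikes: they are no part of the job. There is more than one size of the pan_lid; the one meant has the size given above.

How it is judged:
By the outcome, as a careful person would: the job done as asked, in the order asked, and still so for the second after the job is handed in, with the robot touching nothing.
It also fails if it takes over 59 s, if anything falls off the work surface, if the arm or the gripper's body presses on something with over 40 N, if the wrist force passes 120 N, or if a joint passes its speed limit or range.

## Working session

There is one attempt and no reset: what is moved stays moved. The work goes in short steps, Python scripts to look and compute and a tool call to move; the robot and the scene stay as the last step left them, time stands still between calls to the robot, and variables do not carry over. Pictures are saved under pics/ and viewed, at most 10 in all, crops included, and the job is handed in when it is done.

Besides the shell and the picture viewer there is one more tool, called after ">>>" by a JSON object that holds its "method" and its "body", one argument or row to a line. servo_tool: Moves the arm, as the interface text tells. Its arguments: {"type":"object","properties":{"motion":{"type":"array"}},"required":["motion"]}

```bash
mkdir -p pics; ls; cat > h.py <<'E'
import numpy as np, cv2
from bench import ctrl
def save(n,c): cv2.imwrite(f'pics/{n}.png',c['pixels'][:,:,::-1])
def rays(c,uv):
    uv=np.atleast_2d(uv).astype(float)
    d=np.stack([(uv[:,0]-c['cx'])/c['fx'],(uv[:,1]-c['cy'])/c['fy']],1); s=d.copy()
    for _ in range(20): s=d/(1+c['k1']*(s**2).sum(1,keepdims=True))
    return np.c_[s,np.ones(len(s))]
def plane(c,uv,z):
    r=rays(c,uv)@c['R']; o=-c['R'].T@c['t']
    return o+r*((z-o[2])/r[:,2])[:,None]
def pts(c,uv):
    uv=np.atleast_2d(uv); dep=c['depth'][uv[:,1].astype(int),uv[:,0].astype(int)]
    return (rays(c,uv)*dep[:,None]-c['t'])@c['R']
E
python3 - <<'E'
from h import *
import pickle
o=ctrl.get_obs(); print(o)
d={n:ctrl.camera(n) for n in('top','scene')}
pickle.dump(d,open('d.pkl','wb'))
for n in d: save(n+'0',d[n])
for n in d: print(n,{k:v for k,v in d[n].items() if k not in('pixels','depth')})
E
```

```text
pics
{'time_s': 0.0, 'q': array([ 9.59682261e-01,  1.81583127e-01,  1.60800193e+00,  8.38106032e-06,
        1.35380558e+00, -2.06291691e-01]), 'dq': array([-0.00045987, -0.0018398 ,  0.00057899, -0.00124025, -0.00051038,
        0.00050711]), 'joint_efforts': array([ 1.60077390e-03, -4.44884348e+01, -3.51328218e+01, -1.76208491e-04,
        9.31419258e-03,  3.87803163e-05]), 'eef_pos': array([0.22614508, 0.52810694, 0.25536339]), 'eef_rot': array([-3.61030614e-04,  2.01032681e-01,  9.79584122e-01, -8.23320794e-04]), 'wrist_force': array([ 0.57141966, -0.23194644,  0.22974266]), 'torque': array([-0.00147925, -0.00376001,  0.00981038]), 'grasp_force': 0.0, 'opening': 0.99790509585893}
top {'fx': 411.78692014976195, 'fy': 411.78692014976195, 'cx': 284.3299910254779, 'cy': 205.71942946210214, 'k1': 0.014137254289129752, 'R': array([[ 0.02784883, -0.99942729,  0.01922308],
       [-0.99589593, -0.02939684, -0.08559859],
       [ 0.08611466, -0.01676036, -0.99614424]]), 't': array([-0.0235837 ,  0.57661474,  1.20745317])}
scene {'fx': 526.0300428790179, 'fy': 526.0300428790179, 'cx': 277.1466058901536, 'cy': 206.86339252659795, 'k1': -0.07500081119021419, 'R': array([[ 0.63795305, -0.77003877,  0.00749635],
       [-0.49248226, -0.41545114, -0.76476243],
       [ 0.59201109,  0.48419071, -0.64426876]]), 't': array([-0.35057686,  0.3348287 ,  1.22592959])}
```

View pics/top0.png

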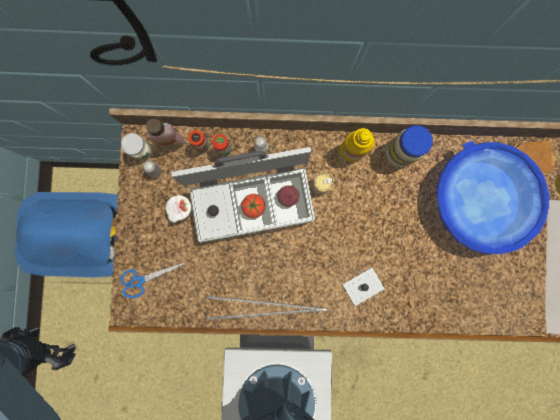

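View pics/scene0.png

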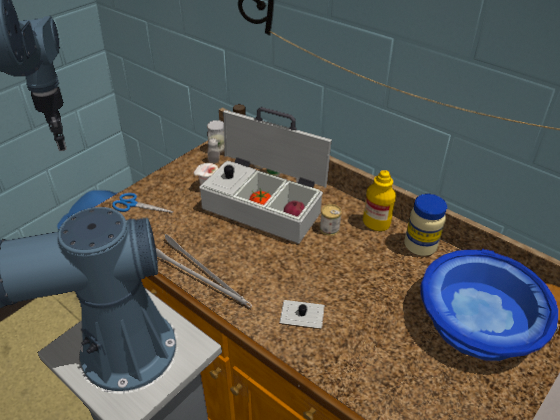

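Candidates for the lid in the top picture are the black-knobbed plate on the caddy's left pan at (213,211) and a smaller loose plate on the counter at (364,287). The one on the pan fits the description. The upright cover runs from (175,175) to (310,158), with the tin at (324,184) and the tub at (178,208). The right-hand free spot is near (335,235).

```bash
python3 - <<'E'
from h import *
import pickle
d=pickle.load(open('d.pkl','rb')); c=d['top']
print('campos',[-d[n]['R'].T@d[n]['t'] for n in d])
v,u=np.mgrid[0:420,0:560]; uv=np.c_[u.ravel(),v.ravel()]
P=pts(c,uv).reshape(420,560,3); hsv=cv2.cvtColor(c['pixels'],cv2.COLOR_RGB2HSV)
roi=(u>165)&(u<345)&(v>140)&(v<250)&(c['depth']>0)
m=(roi&(P[...,2]>.08)&(P[...,2]<.11)).astype(np.uint8)
n,l,st,ce=cv2.connectedComponentsWithStats(m)
for i in range(1,n):
    if st[i,4]>60:
        q=P[l==i]; print('comp',st[i],q.mean(0).round(3),cv2.minAreaRect(q[:,:2].astype(np.float32)))
big=1+np.argmax(st[1:,4]); q=P[l==big]; print(cv2.boxPoints(cv2.minAreaRect(q[:,:2].astype(np.float32))))
dark=(hsv[...,2]<60)
for nm,box in(('knob',(200,200,226,224)),('small',(350,275,380,300))):
    k=dark&(u>box[0])&(u<box[2])&(v>box[1])&(v<box[3]); print(nm,k.sum(),uv.reshape(420,560,2)[k].mean(0),np.median(P[k],0),P[k][:,2].max())
hi=roi&(P[...,2]>.2); q=P[hi]; print('cover hi',len(q),q.min(0),q.max(0)); 
for zz in(.2,.22,.24,.255,.28): 
    s=q[abs(q[:,2]-zz)<.01]; print(zz,len(s),s.mean(0).round(3) if len(s) else '')
top=roi&(P[...,2]>.28);print('handle',top.sum(),P[top].mean(0) if top.any() else'',cv2.minAreaRect(P[top][:,:2].astype(np.float32)) if top.any() else'')
g=np.concatenate([cv2.resize(d['top']['pixels'][140:310,165:395],None,fx=3,fy=3)[:510,:690]],1)
cv2.imwrite('pics/crop.png',g[:,:,::-1])
for nm,p in(('tin',(324,184)),('tub',(178,208)),('smalllid',(364,287)),('spot',(335,235))): print(nm,pts(c,p))
E
```

```text
campos [array([0.47092564, 0.01361781, 1.25260828]), array([-0.33721514, -0.72443653,  1.04852059])]
comp [190 141  15   6  68] [0.742 0.246 0.099] ((0.7414116859436035, 0.24689903855323792), (0.01280483789741993, 0.038286346942186356), 6.735098838806152)
comp [213 141  16  11 129] [0.738 0.179 0.103] ((0.7375428676605225, 0.17980003356933594), (0.02518583834171295, 0.04235520586371422), 5.310481071472168)
comp [ 190  165  125   77 3448] [0.568 0.128 0.096] ((0.5785198211669922, 0.08664380013942719), (0.16428305208683014, 0.3352402448654175), 12.148721694946289)
[[ 0.46294224  0.23322332]
 [ 0.5334935  -0.09450909]
 [ 0.6940974  -0.05993572]
 [ 0.6235461   0.2677967 ]]<stdin>:16: RuntimeWarning: Mean of empty slice.
  ret = um.true_divide(
  return _methods._mean(a, axis=axis, dtype=dtype,
Traceback (most recent call last):
ValueError: zero-size array to reduction operation maximum which has no identity
```

```bash
python3 - <<'E'
from h import *
import pickle
d=pickle.load(open('d.pkl','rb')); c=d['top']
v,u=np.mgrid[0:420,0:560]; uv=np.c_[u.ravel(),v.ravel()]
P=pts(c,uv).reshape(420,560,3); val=c['pixels'].max(2)
roi=(u>165)&(u<345)&(v>140)&(v<250)&(c['depth']>0)
for nm,box in(('knob',(200,200,226,224)),('small',(350,275,380,300))):
    w=(u>box[0])&(u<box[2])&(v>box[1])&(v<box[3]); k=w&(val<90)
    print(nm,k.sum(),val[w].min(),uv.reshape(420,560,2)[k].mean(0) if k.any() else'')
    if k.any(): print(np.median(P[k],0),P[k][:,2].max(),cv2.minEnclosingCircle(uv.reshape(420,560,2)[k].astype(np.float32)), plane(c,uv.reshape(420,560,2)[k].mean(0),.12 if nm=='knob' else .03))
q=P[roi&(P[...,2]>.2)]; print('cover hi',len(q),q.min(0),q.max(0))
for zz in(.15,.2,.22,.24,.26,.28,.30):
    s=P[roi&(abs(P[...,2]-zz)<.01)]
    if len(s): print(zz,len(s),s.mean(0).round(3),cv2.minAreaRect(s[:,:2].astype(np.float32)))
# caddy fit: outer contour points of z .085-.10 pixels excluding the back rows
m=(roi&(P[...,2]>.085)&(P[...,2]<.105)).astype(np.uint8)
n,l,st,ce=cv2.connectedComponentsWithStats(m); l=l==1+np.argmax(st[1:,4])
def fit(pp): 
    pp=np.array(pp)
    vx,vy,x,y=cv2.fitLine(pp.astype(np.float32),cv2.DIST_HUBER,0,.001,.001).ravel(); return (vx,vy,x,y)
fr=[P[np.where(l[:,j])[0].max(),j,:2] for j in range(205,310)]
le=[P[i,np.where(l[i])[0].min(),:2] for i in range(192,236)]
ri=[P[i,np.where(l[i])[0].max(),:2] for i in range(178,222)]
for nm,e in(('front',fr),('left',le),('right',ri)):
    f=fit(e); print(nm,f,np.degrees(np.arctan2(f[1],f[0])))
g=cv2.resize(c['pixels'][135:310,165:395],None,fx=3,fy=3)
cv2.imwrite('pics/crop.png',g[:,:,::-1])
for nm,p in(('tin',(324,184)),('tub',(178,208)),('smalllid',(364,287)),('spot',(335,235))): print(nm,pts(c,p))
E
```

```text
knob 86 61 [212.5        210.60465116]
[0.54789398 0.18922784 0.13419255] 0.13936385477119403 ((212.5, 210.5), 5.147915363311768) [[0.54954428 0.19151714 0.12      ]]
small 35 52 [363.88571429 287.02857143]
[ 0.34417427 -0.24687597  0.0310714 ] 0.03593601431361502 ((363.875, 286.75), 3.365827798843384) [[ 0.34380547 -0.24734523  0.03      ]]
cover hi 1285 [ 0.61743087 -0.06357825  0.2000258 ] [0.70335907 0.27141007 0.30676005]
0.15 227 [0.659 0.108 0.15 ] ((0.6555824279785156, 0.1040138304233551), (0.010997220873832703, 0.3407741189002991), 12.087006568908691)
0.2 263 [0.662 0.105 0.2  ] ((0.6589051485061646, 0.10382634401321411), (0.010752169415354729, 0.3427242636680603), 12.20227336883545)
0.22 195 [0.662 0.11  0.217] ((0.6593955755233765, 0.10449842363595963), (0.0106008006259799, 0.3411159813404083), 12.130704879760742)
0.24 8 [0.648 0.145 0.242] ((0.6580559015274048, 0.10343652963638306), (0.004662923514842987, 0.34071284532546997), 12.177854537963867)
0.26 672 [0.662 0.105 0.26 ] ((0.6625787615776062, 0.10478796809911728), (0.013034346513450146, 0.3427879214286804), 12.248565673828125)
0.28 20 [0.66  0.11  0.281] ((0.6613755226135254, 0.10524438321590424), (0.0038909208960831165, 0.11987180262804031), 11.697039604187012)
0.3 257 [0.666 0.105 0.301] ((0.6664032340049744, 0.10503249615430832), (0.012298032641410828, 0.11980117112398148), 12.483675003051758)
front (np.float32(0.21084297), np.float32(-0.9775199), np.float32(0.49495822), np.float32(0.09106639)) -77.82824
left (np.float32(0.9749167), np.float32(0.22256994), np.float32(0.53646684), np.float32(0.24684626)) 12.860023
right (np.float32(0.9791169), np.float32(0.20329788), np.float32(0.6065089), np.float32(-0.076590724)) 11.7298765
tin [[ 0.63964923 -0.11947702  0.07086642]]
tub [[0.55762697 0.29809803 0.06985235]]
smalllid [[ 0.34402741 -0.24741335  0.03125248]]
spot [[ 0.49445239 -0.16433369 -0.00222521]]
```

View pics/crop.png

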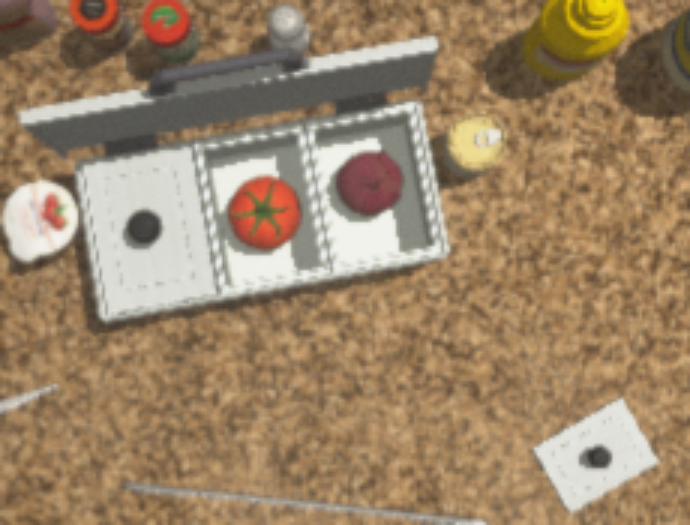

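The crop confirms the choice. The large plate with the black knob (top px 213,211) lies on the caddy's left pan, and the tomato and onion pans are open. The plate on the counter at (364,287) is clearly smaller. The right-hand spot is clear.

Caddy: yaw 12.15°, centre (0.573, 0.085). Handle at (0.666, 0.105, 0.299), which gives q≈1.63.

```bash
cat >> h.py <<'E'
from scipy.spatial.transform import Rotation as Ro
YAW=np.radians(12.15); A=np.array([[np.cos(YAW),-np.sin(YAW)],[np.sin(YAW),np.cos(YAW)]]); C=np.array([.5729,.0854])
def cw(x,y,z): return np.r_[C+A@[x,y],z]
def ori(): q=ctrl.get_obs()['eef_rot']; return Ro.from_quat([q[1],q[2],q[3],q[0]]).as_matrix()
def rel(*targets):
    o=ctrl.get_obs(); R=ori()
    print('t',round(o['time_s'],2),'pos',o['eef_pos'].round(4),'yaw_y',np.degrees(np.arctan2(R[1,1],R[0,1])).round(2),'F',o['wrist_force'].round(1),'open',round(o['opening'],3),'g',round(o['grasp_force'],1),'q6',o['q'][5].round(2))
    for t in targets: print('->',np.round(t,4),'tool cm',(100*R.T@(np.array(t)-o['eef_pos'])).round(2))
E
python3 -c "
from h import *
rel([.548,.189,.22],[.548,.189,.131],cw(-.115,-.25,.22))"
```

```text
t 0.1 pos [0.2262 0.5282 0.2555] yaw_y 66.81 F [-0.3 -0.8  0.6] open 1.002 g 0.0 q6 -0.21
-> [0.548 0.189 0.22 ] tool cm [-42.94 -18.5    3.56]
-> [0.548 0.189 0.131] tool cm [-42.94 -18.48  12.46]
-> [ 0.5131 -0.1832  0.22  ] tool cm [-54.39 -54.09   3.61]
```

>>> {"method": "servo_tool", "body": {
  "motion": [
    [[-4,-1.7,0,0,-1],[-8,-3.5,0.5,0,-1],[-12,-5.2,0.5,0,-1],[-16,-7,0.5,0,-1],[-20,-8.6,0.5,0,-1]]
  ]
}}

```text
time_s: 0.6
eef_pos: [0.377, 0.3692, 0.2509]
eef_rot: [-0.0, 0.201, 0.98, -0.0]
wrist_force: [-0.4, 0.2, 0.3]
opening: 1.004
grasp_force: 0.0
```

>>> {"method": "servo_tool", "body": {
  "motion": [
    [[-4,-1.7,0,0,-1],[-8,-3.5,1,0,-1],[-13,-5.6,2,0,-1],[-18,-7.8,3,0,-1],[-22,-9.5,3,0,-1]]
  ]
}}

```text
time_s: 1.1
eef_pos: [0.5385, 0.1979, 0.2198]
eef_rot: [-0.001, 0.201, 0.98, -0.0]
wrist_force: [1.6, -0.1, 0.3]
opening: 0.995
grasp_force: 0.0
```

>>> {"method": "servo_tool", "body": {
  "motion": [
    [[-0.9,-0.4,0,0,-1],[-0.9,-0.4,0,0,-1],[-0.9,-0.4,0,0,-1]]
  ]
}}

```text
time_s: 1.4
eef_pos: [0.5443, 0.193, 0.221]
eef_rot: [-0.001, 0.201, 0.98, 0.0]
wrist_force: [0.4, 0.0, 0.6]
opening: 1.005
grasp_force: 0.0
```

```bash
python3 - <<'E'
from h import *
o=ctrl.get_obs(); R=ori()
c=ctrl.camera('wrist'); save('w1',c)
rel([.548,.189,.22],[.548,.189,.131])
H=c['hand_eye']; val=c['pixels'].max(2)
cam=(np.array(c['depth']))
v,u=np.mgrid[0:420,0:560]; uv=np.c_[u.ravel(),v.ravel()]
X=rays(c,uv)*cam.ravel()[:,None]; W=o['eef_pos']+((X@H[:3,:3].T)+H[:3,3])@R.T
k=(val.ravel()<90)&(abs(W[:,2]-.13)<.02)&(cam.ravel()>0)&(np.hypot(W[:,0]-.548,W[:,1]-.189)<.03)
print(k.sum(),W[k].min(0),W[k].max(0),uv[k].mean(0) if k.any() else '')
E
```

```text
t 1.45 pos [0.5441 0.1936 0.2213] yaw_y 66.87 F [-0.7  0.9  0.2] open 0.997 g 0.0 q6 -1.03
-> [0.548 0.189 0.22 ] tool cm [-0.54 -0.27  0.13]
-> [0.548 0.189 0.131] tool cm [-0.55 -0.27  9.03]
1803 [0.53550469 0.17645523 0.11624997] [0.56331834 0.20507899 0.13720279] [279.30615641 231.36772047]
```

View pics/w1.png

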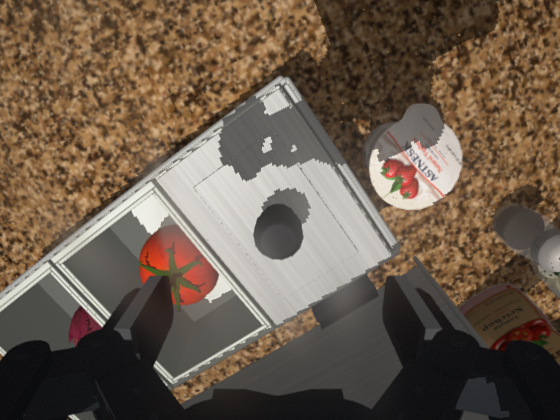

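The wrist view shows the knob at about (279,231), centred between the open fingers, with the tub to the right at (415,160). The knob centre measures (0.5495, 0.191), so I'm descending onto it.

>>> {"method": "servo_tool", "body": {
  "motion": [
    [[-0.5,0,2,0,-1],[-0.5,0,4,0,-1],[-0.5,0,6,0,-1],[-0.5,0,8,0,-1],[-0.5,0,9,0,-1]]
  ]
}}

```text
time_s: 1.95
eef_pos: [0.5476, 0.192, 0.1298]
eef_rot: [-0.001, 0.2, 0.98, -0.0]
wrist_force: [-0.4, -0.3, -0.0]
opening: 1.002
grasp_force: 0.0
```

>>> {"method": "servo_tool", "body": {
  "motion": [
    [[0,0,0,0,0],[0,0,0,0,0.5],[0,0,0,0,1],[0,0,0,0,1],[0,0,0,0,1]]
  ]
}}

```text
time_s: 2.45
eef_pos: [0.5507, 0.1907, 0.133]
eef_rot: [0.001, 0.201, 0.98, 0.001]
wrist_force: [-0.1, 1.1, 5.6]
opening: 0.334
grasp_force: 59.3
```

>>> {"method": "servo_tool", "body": {
  "motion": [
    [[0,0,0,0,1],[0,0,0,0,1],[0,0,0,0,1]]
  ]
}}

```text
time_s: 2.75
eef_pos: [0.5507, 0.1907, 0.133]
eef_rot: [0.001, 0.201, 0.98, 0.001]
wrist_force: [-1.1, 1.0, 6.7]
opening: 0.337
grasp_force: 59.3
```

>>> {"method": "servo_tool", "body": {
  "motion": [
    [[0,0,-0.5,0,1],[0,0,-1,0,1],[0,0,-1.7,0,1],[0,0,-2.5,0,1],[0,0,-3.5,0,1]]
  ]
}}

```text
time_s: 3.25
eef_pos: [0.5496, 0.1904, 0.1669]
eef_rot: [-0.0, 0.201, 0.98, -0.0]
wrist_force: [0.4, 0.2, -1.3]
opening: 0.333
grasp_force: 59.4
```

>>> {"method": "servo_tool", "body": {
  "motion": [
    [[0,0,-1,0,1],[0,0,-2.5,0,1],[0,0,-4,0,1],[0,0,-5.5,0,1],[0,0,-5.5,0,1]]
  ]
}}

```text
time_s: 3.75
eef_pos: [0.5515, 0.1908, 0.225]
eef_rot: [0.003, 0.201, 0.98, 0.001]
wrist_force: [0.4, 0.4, -1.2]
opening: 0.338
grasp_force: 59.4
```

```bash
python3 - <<'E'
from h import *
rel(cw(-.115,-.25,.22),cw(-.115,-.25,.046))
c=ctrl.camera('scene'); g=cv2.resize(c['pixels'][80:260,170:370],None,fx=3,fy=3)
save('s2',{'pixels':g})
E
```

```text
t 3.75 pos [0.5515 0.1908 0.225 ] yaw_y 66.81 F [ 0.4  0.4 -1.2] open 0.338 g 59.4 q6 -1.04
-> [ 0.5131 -0.1832  0.22  ] tool cm [-11.2  -35.89   0.45]
-> [ 0.5131 -0.1832  0.046 ] tool cm [-11.11 -35.94  17.85]
```

View pics/s2.png

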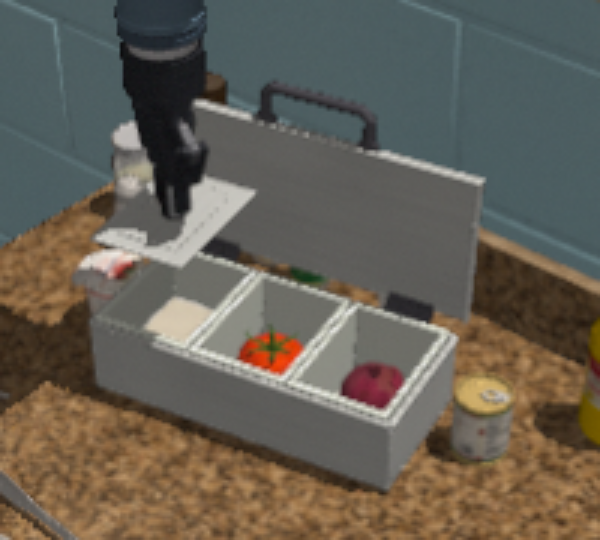

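The lid hangs level under the gripper at about (165,215) in the crop, clear of the pan. I'm carrying it forward first, then right.

>>> {"method": "servo_tool", "body": {
  "motion": [
    [[0.8,-0.6,0,0,1],[2.4,-1.7,0,0,1],[3.5,-3.5,0,0,1],[3,-6.5,0,0,1],[1.8,-9.5,0,0,1]]
  ]
}}

```text
time_s: 4.3
eef_pos: [0.4932, 0.1102, 0.2201]
eef_rot: [-0.002, 0.2, 0.98, -0.0]
wrist_force: [0.9, -0.1, -1.5]
opening: 0.336
grasp_force: 59.4
```

>>> {"method": "servo_tool", "body": {
  "motion": [
    [[-1.6,-3,0,0,1],[-3.2,-6,0,0,1],[-4.8,-9,0,0,1],[-6.4,-12,0,0,1],[-8,-15,0,0,1]]
  ]
}}

```text
time_s: 4.8
eef_pos: [0.5089, -0.0601, 0.2203]
eef_rot: [-0.001, 0.201, 0.98, 0.0]
wrist_force: [0.1, 0.3, -1.8]
opening: 0.337
grasp_force: 59.4
```

>>> {"method": "servo_tool", "body": {
  "motion": [
    [[-1.3,-3,0,0,1],[-2.6,-6,0,0,1],[-3.9,-9,0,0,1],[-4.7,-11,0,0,1],[-4.9,-11.4,0,0,1]]
  ]
}}

```text
time_s: 5.3
eef_pos: [0.5091, -0.185, 0.2203]
eef_rot: [-0.001, 0.202, 0.979, 0.0]
wrist_force: [-0.4, 0.1, -1.4]
opening: 0.333
grasp_force: 59.5
```

```bash
python3 -c "
from h import *
rel(cw(-.115,-.25,.22),cw(-.115,-.25,.044))"
```

```text
t 5.3 pos [ 0.5091 -0.185   0.2203] yaw_y 66.65 F [-0.4  0.1 -1.4] open 0.333 g 59.5 q6 -1.73
-> [ 0.5131 -0.1832  0.22  ] tool cm [-0.29  0.32  0.03]
-> [ 0.5131 -0.1832  0.044 ] tool cm [-0.33  0.32 17.63]
```

>>> {"method": "servo_tool", "body": {
  "motion": [
    [[0,0,3,0,1],[0,0,6,0,1],[0,0,9,0,1],[0,0,12,0,1],[0,0,14,0,1]]
  ]
}}

```text
time_s: 5.8
eef_pos: [0.5084, -0.181, 0.0785]
eef_rot: [-0.002, 0.201, 0.98, 0.001]
wrist_force: [0.0, 0.1, -1.6]
opening: 0.334
grasp_force: 59.5
```

>>> {"method": "servo_tool", "body": {
  "motion": [
    [[0,0,1,0,1],[0,0,2,0,1],[0,0,2.7,0,1],[0,0,3.1,0,1],[0,0,3.1,0,1]]
  ]
}}

```text
time_s: 6.3
eef_pos: [0.5104, -0.1832, 0.0504]
eef_rot: [0.0, 0.201, 0.98, -0.0]
wrist_force: [-0.6, -0.0, -1.9]
opening: 0.336
grasp_force: 59.5
```

>>> {"method": "servo_tool", "body": {
  "motion": [
    [[0,0,0.1,0,1],[0,0,0.2,0,1],[0,0,0.3,0,1],[0,0,0.4,0,1],[0,0,0.4,0,1]]
  ]
}}

```text
time_s: 6.8
eef_pos: [0.5103, -0.1832, 0.0464]
eef_rot: [-0.0, 0.201, 0.98, 0.0]
wrist_force: [-0.1, -0.3, -1.7]
opening: 0.332
grasp_force: 59.5
```

>>> {"method": "servo_tool", "body": {
  "motion": [
    [[0,0,0.1,0,1],[0,0,0.2,0,1],[0,0,0.2,0,1]]
  ]
}}

```text
time_s: 7.1
eef_pos: [0.5103, -0.1832, 0.0442]
eef_rot: [-0.0, 0.201, 0.98, 0.0]
wrist_force: [0.4, -0.1, -1.8]
opening: 0.339
grasp_force: 59.5
```

>>> {"method": "servo_tool", "body": {
  "motion": [
    [[0,0,0.1,0,1],[0,0,0.1,0,1]]
  ]
}}

```text
time_s: 7.3
eef_pos: [0.5104, -0.1832, 0.044]
eef_rot: [-0.0, 0.201, 0.98, -0.0]
wrist_force: [-3.0, 0.9, 4.7]
opening: 0.335
grasp_force: 60.1
```

The lid has touched the counter, so I'm releasing it.

>>> {"method": "servo_tool", "body": {
  "motion": [
    [[0,0,0,0,0.2],[0,0,0,0,0],[0,0,0,0,-0.5],[0,0,0,0,-1],[0,0,0,0,-1]]
  ]
}}

```text
time_s: 7.8
eef_pos: [0.5104, -0.1832, 0.0434]
eef_rot: [-0.0, 0.201, 0.98, 0.0]
wrist_force: [0.3, -0.6, -0.3]
opening: 0.972
grasp_force: 0.0
```

>>> {"method": "servo_tool", "body": {
  "motion": [
    [[0,0,0,0,-1],[0,0,-2,0,-1],[0,0,-5,0,-1],[0,0,-9,0,-1],[0,0,-14,0,-1]]
  ]
}}

```text
time_s: 8.3
eef_pos: [0.5091, -0.1825, 0.1831]
eef_rot: [-0.002, 0.201, 0.98, 0.001]
wrist_force: [0.2, -1.1, -0.1]
opening: 0.998
grasp_force: 0.0
```

>>> {"method": "servo_tool", "body": {
  "motion": [
    [[0,0,-4,8,-1],[0,0,-8,16,-1],[0,0,-12,24,-1],[0,0,-16,32,-1],[0,0,-18,40,-1]]
  ]
}}

```text
time_s: 8.8
eef_pos: [0.5112, -0.1837, 0.3679]
eef_rot: [0.003, 0.526, 0.85, -0.0]
wrist_force: [0.9, 0.1, 0.9]
opening: 1.001
grasp_force: 0.0
```

>>> {"method": "servo_tool", "body": {
  "motion": [
    [[0,0,0,8,-1],[0,0,0,14.5,-1],[0,0,0,14.5,-1]]
  ]
}}

```text
time_s: 9.1
eef_pos: [0.5103, -0.1832, 0.3636]
eef_rot: [0.0, 0.628, 0.779, 0.0]
wrist_force: [-1.0, 0.5, -0.3]
opening: 0.997
grasp_force: 0.0
```

```bash
python3 - <<'E'
from h import *
t=cw(.0953,0,0); 
rel([.6665,.105,.38],[.6665,.105,.305])
c=ctrl.camera('top'); save('t3',{'pixels':cv2.resize(c['pixels'][135:310,165:395],None,fx=3,fy=3)})
v,u=np.mgrid[0:420,0:560]; uv=np.c_[u.ravel(),v.ravel()]; P=pts(c,uv); 
k=(P[:,2]>.29)&(P[:,2]<.315)&(abs(P[:,0]-.666)<.04)&(abs(P[:,1]-.105)<.09); s=P[k]
print(k.sum(),s.mean(0),cv2.minAreaRect(s[:,:2].astype(np.float32)))
E
```

```text
t 9.1 pos [ 0.5103 -0.1832  0.3636] yaw_y 12.25 F [-1.   0.5 -0.3] open 0.997 g 0.0 q6 -0.78
-> [0.6665 0.105  0.38  ] tool cm [24.85 21.38 -1.65]
-> [0.6665 0.105  0.305 ] tool cm [24.85 21.38  5.85]
257 [0.66561831 0.10589686 0.30091171] ((0.6666978001594543, 0.10547731071710587), (0.012248926796019077, 0.11969635635614395), 12.222302436828613)
```

View pics/t3.png

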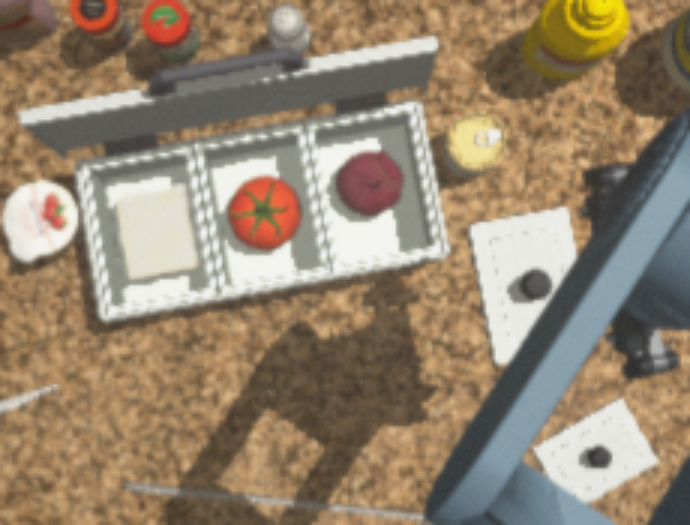

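The lid lies flat, knob up, at crop (525,285), clear of the tin and the small plate. Next is the handle.

>>> {"method": "servo_tool", "body": {
  "motion": [
    [[3,2,-0.5,0,-1],[6,5,-1,0,-1],[9,8,-1,0,-1],[12,11,-1,0,-1],[15,13,-1,0,-1]]
  ]
}}

```text
time_s: 9.65
eef_pos: [0.6064, -0.0073, 0.3729]
eef_rot: [-0.0, 0.626, 0.78, -0.0]
wrist_force: [-0.3, -0.7, -0.5]
opening: 0.997
grasp_force: 0.0
```

>>> {"method": "servo_tool", "body": {
  "motion": [
    [[3,2.7,0,0,-1],[6,5.4,0,0,-1],[8.5,7.5,0,0,-1],[9.8,8.4,0,0,-1],[9.8,8.4,0,0,-1]]
  ]
}}

```text
time_s: 10.15
eef_pos: [0.6667, 0.1064, 0.3725]
eef_rot: [-0.001, 0.626, 0.78, -0.0]
wrist_force: [-0.5, 0.1, 0.1]
opening: 1.0
grasp_force: 0.0
```

>>> {"method": "servo_tool", "body": {
  "motion": [
    [[0,0,0,0,-1],[0,0,0,0,-1]]
  ]
}}

```text
time_s: 10.35
eef_pos: [0.6663, 0.1031, 0.3736]
eef_rot: [0.0, 0.628, 0.779, -0.0]
wrist_force: [-0.0, 0.3, -0.4]
opening: 1.004
grasp_force: 0.0
```

```bash
python3 - <<'E'
from h import *
rel([.6665,.105,.304])
o=ctrl.get_obs(); R=ori()
c=ctrl.camera('wrist'); save('w4',c)
H=c['hand_eye']; cam=c['depth']
v,u=np.mgrid[0:420,0:560]; uv=np.c_[u.ravel(),v.ravel()]
X=rays(c,uv)*cam.ravel()[:,None]; W=o['eef_pos']+((X@H[:3,:3].T)+H[:3,3])@R.T
k=(abs(W[:,2]-.3)<.02)&(cam.ravel()>0)&(abs(W[:,0]-.6665)<.05)&(abs(W[:,1]-.105)<.08)
print(k.sum(),W[k].mean(0),W[k][:,2].max(),cv2.minAreaRect(W[k][:,:2].astype(np.float32)))
E
```

```text
t 10.35 pos [0.6663 0.1031 0.3736] yaw_y 12.25 F [-0.   0.3 -0.4] open 1.004 g 0.0 q6 -0.24
-> [0.6665 0.105  0.304 ] tool cm [0.18 0.06 6.96]
4189 [0.6645434  0.11393279 0.30185799] 0.30597860796722975 ((0.6660451889038086, 0.10587544739246368), (0.01269725151360035, 0.12050352245569229), 12.467510223388672)
```

View pics/w4.png

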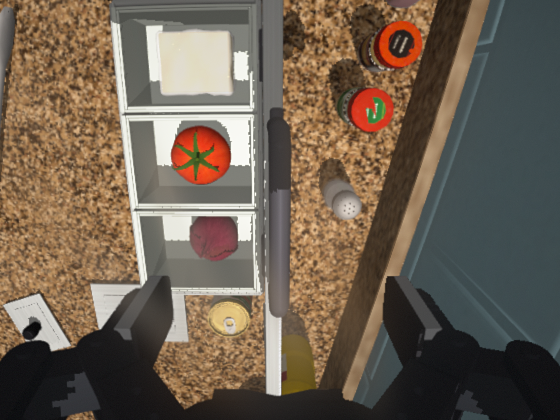

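The handle bar (column 280, rows 110–315) runs midway between the fingers and parallel to the pads. I'm descending and gripping.

>>> {"method": "servo_tool", "body": {
  "motion": [
    [[0.2,0,2,0,-1],[0.2,0,4,0,-1],[0.2,0,6,0,-1],[0.2,0,7,0,-1],[0.2,0,7,0,-1]]
  ]
}}

```text
time_s: 10.9
eef_pos: [0.6653, 0.1057, 0.3018]
eef_rot: [-0.001, 0.628, 0.778, -0.001]
wrist_force: [-0.4, -0.2, -0.3]
opening: 1.002
grasp_force: 0.0
```

>>> {"method": "servo_tool", "body": {
  "motion": [
    [[0,0,0,0,0],[0,0,0,0,0.4],[0,0,0,0,0.6],[0,0,0,0,0.8],[0,0,0,0,1]]
  ]
}}

```text
time_s: 11.4
eef_pos: [0.6663, 0.1067, 0.3039]
eef_rot: [0.0, 0.627, 0.779, 0.0]
wrist_force: [0.1, 0.8, -0.4]
opening: 0.144
grasp_force: 0.1
```

>>> {"method": "servo_tool", "body": {
  "motion": [
    [[0,0,0,0,1],[0,0,0,0,1],[0,0,0,0,1]]
  ]
}}

```text
time_s: 11.7
eef_pos: [0.6664, 0.1067, 0.304]
eef_rot: [0.0, 0.627, 0.779, 0.0]
wrist_force: [-0.8, 0.0, 2.4]
opening: 0.113
grasp_force: 58.5
```

```bash
python3 - <<'E'
from h import *
rel()
# arc relative to grasp: forward (-tool y) and down (tool z), cm, from q0
q0=1.627; f=lambda q:np.array([.081-.2*np.cos(q)+.003*np.sin(q),.098+.2*np.sin(q)+.003*np.cos(q)])
for q in np.r_[q0,np.arange(1.6,-.01,-.05)]: d=100*(f(q)-f(q0)); print(round(q,3),(d*[1,-1]).round(2))
E
```

```text
t 11.7 pos [0.6664 0.1067 0.304 ] yaw_y 12.31 F [-0.8  0.   2.4] open 0.113 g 58.5 q6 -0.23
1.627 [ 0. -0.]
1.6 [-0.54 -0.03]
1.55 [-1.54 -0.05]
1.5 [-2.54 -0.02]
1.45 [-3.54  0.06]
1.4 [-4.53  0.19]
1.35 [-5.51  0.37]
1.3 [-6.48  0.6 ]
1.25 [-7.44  0.88]
1.2 [-8.39  1.2 ]
1.15 [-9.32  1.57]
1.1 [-10.23   1.99]
1.05 [-11.11   2.45]
1.0 [-11.98   2.96]
0.95 [-12.81   3.51]
0.9 [-13.62   4.1 ]
0.85 [-14.4    4.73]
0.8 [-15.14   5.4 ]
0.75 [-15.85   6.1 ]
0.7 [-16.53   6.84]
0.65 [-17.16   7.61]
0.6 [-17.76   8.41]
0.55 [-18.32   9.24]
0.5 [-18.83  10.1 ]
0.45 [-19.3   10.98]
0.4 [-19.73  11.89]
0.35 [-20.11  12.81]
0.3 [-20.44  13.75]
0.25 [-20.73  14.71]
0.2 [-20.96  15.68]
0.15 [-21.15  16.67]
0.1 [-21.29  17.66]
0.05 [-21.38  18.65]
-0.0 [-21.42  19.65]
```

>>> {"method": "servo_tool", "body": {
  "motion": [
    [[0,-0.5,0,0,1],[0,-1.5,0,0,1],[0,-2.5,0,0,1],[0,-3.5,0.1,0,1],[0,-4.5,0.2,0,1]]
  ]
}}

```text
time_s: 12.2
eef_pos: [0.6218, 0.097, 0.3019]
eef_rot: [0.0, 0.627, 0.779, 0.001]
wrist_force: [3.1, 1.4, 2.2]
opening: 0.12
grasp_force: 61.2
```

>>> {"method": "servo_tool", "body": {
  "motion": [
    [[0,-1,0.2,0,1],[0,-2,0.4,0,1],[0,-2.9,0.7,0,1],[0,-3.9,1,0,1],[0,-4.8,1.4,0,1]]
  ]
}}

```text
time_s: 12.7
eef_pos: [0.5742, 0.0867, 0.287]
eef_rot: [-0.0, 0.627, 0.779, -0.0]
wrist_force: [0.5, 2.3, 4.3]
opening: 0.114
grasp_force: 62.1
```

```bash
python3 -c "
from h import *
rel(cw(.081-.2*np.cos(1.1)+.003*np.sin(1.1),0,.104+.2*np.sin(1.1)))"
```

```text
t 12.7 pos [0.5742 0.0867 0.287 ] yaw_y 12.31 F [0.5 2.3 4.3] open 0.114 g 62.1 q6 -0.27
-> [0.566  0.0839 0.2822] tool cm [-0.1  -0.86  0.47]
```

>>> {"method": "servo_tool", "body": {
  "motion": [
    [[0,-0.9,0.4,0,1],[0,-1.8,0.9,0,1],[0,-2.7,1.4,0,1],[0,-3.5,1.9,0,1],[0,-4.3,2.5,0,1]]
  ]
}}

```text
time_s: 13.2
eef_pos: [0.5323, 0.0776, 0.2618]
eef_rot: [-0.0, 0.627, 0.779, -0.0]
wrist_force: [-0.4, 1.5, 0.7]
opening: 0.115
grasp_force: 61.2
```

>>> {"method": "servo_tool", "body": {
  "motion": [
    [[0,-0.8,0.6,0,1],[0,-1.5,1.3,0,1],[0,-2.2,2,0,1],[0,-2.9,2.7,0,1],[0,-3.5,3.5,0,1]]
  ]
}}

```text
time_s: 13.7
eef_pos: [0.4985, 0.0703, 0.2267]
eef_rot: [-0.0, 0.627, 0.779, 0.0]
wrist_force: [-0.3, 4.9, 0.7]
opening: 0.117
grasp_force: 61.9
```

```bash
python3 -c "
from h import *
rel(cw(.081-.2*np.cos(.65)+.003*np.sin(.65),0,.106+.2*np.sin(.65)))
c=ctrl.camera('scene'); save('s5',{'pixels':cv2.resize(c['pixels'][80:260,170:370],None,fx=3,fy=3)})"
```

```text
t 13.7 pos [0.4985 0.0703 0.2267] yaw_y 12.31 F [-0.3  4.9  0.7] open 0.117 g 61.9 q6 -0.31
-> [0.4982 0.0693 0.227 ] tool cm [-0.09 -0.05 -0.03]
```

View pics/s5.png

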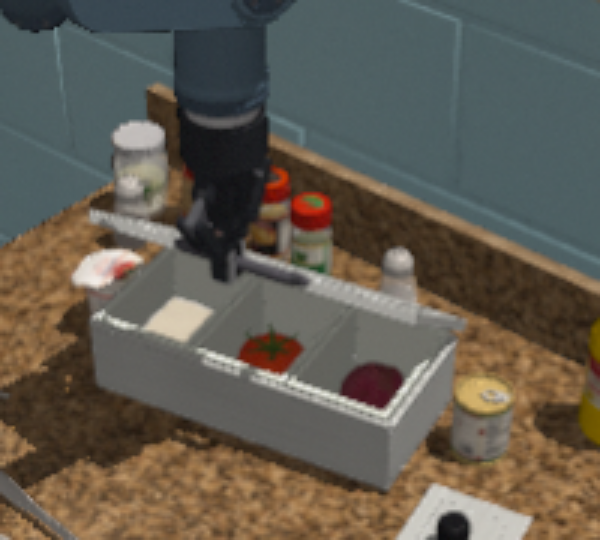

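The gripper holds the half-lowered cover by its handle at crop (225,250), and nothing else has moved.

>>> {"method": "servo_tool", "body": {
  "motion": [
    [[0,-0.6,0.8,0,1],[0,-1.2,1.6,0,1],[0,-1.7,2.5,0,1],[0,-2.2,3.4,0,1],[0,-2.6,4.3,0,1]]
  ]
}}

```text
time_s: 14.25
eef_pos: [0.4736, 0.0646, 0.1839]
eef_rot: [0.0, 0.627, 0.779, 0.0]
wrist_force: [0.1, 2.9, -0.8]
opening: 0.116
grasp_force: 61.1
```

>>> {"method": "servo_tool", "body": {
  "motion": [
    [[0,-0.4,0.9,0,1],[0,-0.7,1.8,0,1],[0,-1,2.8,0,1],[0,-1.2,3.8,0,1],[0,-1.4,4.8,0,1]]
  ]
}}

```text
time_s: 14.75
eef_pos: [0.4598, 0.0616, 0.1356]
eef_rot: [-0.0, 0.627, 0.779, -0.0]
wrist_force: [0.9, 4.2, 1.5]
opening: 0.113
grasp_force: 61.3
```

>>> {"method": "servo_tool", "body": {
  "motion": [
    [[0,-0.1,0.6,0,1],[0,-0.2,1.1,0,1],[0,-0.2,1.6,0,1],[0,-0.3,2.1,0,1],[0,-0.3,2.5,0,1]]
  ]
}}

```text
time_s: 15.25
eef_pos: [0.4574, 0.061, 0.1112]
eef_rot: [0.0, 0.627, 0.779, 0.0]
wrist_force: [1.7, 4.0, 0.0]
opening: 0.114
grasp_force: 59.8
```

```bash
python3 -c "
from h import *
rel(cw(-.119,0,.107))"
```

```text
t 15.25 pos [0.4574 0.061  0.1112] yaw_y 12.3 F [1.7 4.  0. ] open 0.114 g 59.8 q6 -0.34
-> [0.4566 0.0604 0.107 ] tool cm [-0.05 -0.1   0.42]
```

Close to shut, so I'm feeling for the stop in small steps.

>>> {"method": "servo_tool", "body": {
  "motion": [
    [[0,0,0.1,0,1],[0,0,0.2,0,1],[0,0,0.3,0,1],[0,0,0.3,0,1]]
  ]
}}

```text
time_s: 15.65
eef_pos: [0.4574, 0.061, 0.1084]
eef_rot: [0.0, 0.627, 0.779, 0.0]
wrist_force: [2.7, 3.0, -0.4]
opening: 0.117
grasp_force: 59.6
```

>>> {"method": "servo_tool", "body": {
  "motion": [
    [[0,0,0.1,0,1],[0,0,0.2,0,1],[0,0,0.2,0,1]]
  ]
}}

```text
time_s: 15.95
eef_pos: [0.4574, 0.061, 0.108]
eef_rot: [0.0, 0.627, 0.779, -0.0]
wrist_force: [-4.9, 4.8, 16.8]
opening: 0.114
grasp_force: 61.5
```

The stop is reached: 17 N upward with the TCP at 0.108. I'm opening only part way, because of the handle gap, then withdrawing upward.

>>> {"method": "servo_tool", "body": {
  "motion": [
    [[0,0,-0.1,0,1],[0,0,-0.1,0,0.7],[0,0,-0.1,0,0.45],[0,0,-0.1,0,0.45],[0,0,-0.1,0,0.45]]
  ]
}}

```text
time_s: 16.45
eef_pos: [0.4567, 0.0608, 0.107]
eef_rot: [-0.0, 0.627, 0.779, -0.0]
wrist_force: [-0.1, 0.2, 0.4]
opening: 0.271
grasp_force: 0.0
```

>>> {"method": "servo_tool", "body": {
  "motion": [
    [[0,0,-1,0,0.45],[0,0,-2.5,0,0.45],[0,0,-4.5,0,0.45],[0,0,-8,0,0.45],[0,0,-12,0,0.45]]
  ]
}}

```text
time_s: 16.95
eef_pos: [0.4561, 0.061, 0.2283]
eef_rot: [-0.001, 0.627, 0.779, -0.001]
wrist_force: [0.4, -0.3, -0.1]
opening: 0.274
grasp_force: 0.0
```

>>> {"method": "servo_tool", "body": {
  "motion": [
    [[0,-3,-3,0,0.45],[0,-7,-4,0,0.45],[0,-11,-4,0,0.45],[0,-14,-4,0,0.45],[0,-14,-4,0,0.45]]
  ]
}}

```text
time_s: 17.45
eef_pos: [0.318, 0.031, 0.2679]
eef_rot: [0.001, 0.628, 0.779, 0.0]
wrist_force: [1.0, 0.2, 0.1]
opening: 0.274
grasp_force: 0.0
```

```bash
python3 - <<'E'
from h import *
rel()
c=ctrl.camera('top'); s=ctrl.camera('scene')
save('f6',{'pixels':np.concatenate([c['pixels'][110:330,120:420],s['pixels'][120:340,180:480]],1)})
v,u=np.mgrid[0:420,0:560]; P=pts(c,np.c_[u.ravel(),v.ravel()])
L=(P[:,:2]-C)@A
for nm,b in(('cover front',(-.075,-.05)),('cover back',(.04,.065))):
    k=(L[:,0]>b[0])&(L[:,0]<b[1])&(abs(L[:,1])<.15)&(P[:,2]>.05)&(P[:,2]<.2); print(nm,k.sum(),np.median(P[k,2]))
k=(abs(L[:,0]+.115)<.05)&(abs(L[:,1]+.25)<.035)&(P[:,2]<.1); print('lid z',np.median(P[k,2]))
E
```

```text
t 17.45 pos [0.318  0.031  0.2679] yaw_y 12.25 F [1.  0.2 0.1] open 0.274 g 0.0 q6 -0.49
cover front 973 0.10480838746875328
cover back 936 0.10525629671031937
lid z 0.010093801734441236
```

View pics/f6.png

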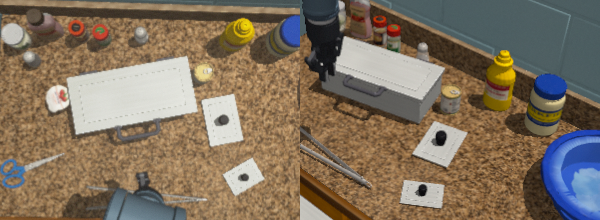

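The cover is level: 104.8 mm at the front, 105.3 mm at the back. The lid lies flat with its knob up at (222,120), the bystanders are unmoved, and the arm is clear, so I'm handing in.

```bash
python3 -c "
from bench import ctrl
print(ctrl.hand_in())"
```

```text
the job is handed in; nothing more can be done
None
```

The loose lid is flat, knob up, on the counter to the right of the caddy; the cover was lowered by its handle to its stop and is shut, and the job is handed in after about 17.5 s (no verdict was returned).

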